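# Fit the stirrer shaft through drive and lid, and hold it off the bottom

## Task

Fit the stirrer: take the long shaft from the white block and thread it down through the hollow spindle of the drive and on through the bearing in the vessel's lid, until you feel its end gently touch the glass bottom. Then raise it about 10 mm off the bottom and finish there, still holding the shaft steady, so that I can tighten the chuck; leave the short shaft and the other things on the bench alone.

Things in the scene. Friction and masses are not known exactly. Their poses are not given: they have to be found in the camera images.
- shaft: the long stirrer shaft: round steel rod, 10 mm diameter, 175 mm long, 80 to 120 g; the lowest 4 mm taper to a 5 mm nose. Origin at the centre of its lower end, z along the rod to its upper end. Starts upright on the floor of one outer hole of the white block (which one varies), its upper 130 mm free. Grip it 140 to 165 mm above its lower end, so that the fingers stay above the drive.
- short_shaft: the short stirrer shaft, to be left alone: same rod, 10 mm diameter but 110 mm long, upright in the opposite outer hole of the block. Origin at the centre of its lower end.
- shaft_block: white plastic block fixed to the bench, 44 mm (its x) by 100 mm (its y) by 50 mm high, with three upright 11 mm holes 45 mm deep in a row along its y, at -32, 0 and +32 mm; the middle one is empty. Origin at the centre of its underside; position and yaw vary.
- stand: small bench stirrer stand, fixed to the bench (position and yaw vary): grey base plate 185 by 110 mm, top 12 mm above the bench, a column 167 mm high 108 mm behind the stirring axis (its +x). Origin at bench level on the vertical stirring axis, on which spindle, lid bearing and vessel all lie.
- vessel: glass vessel 62 mm across and 42 mm high with a white lid 72 mm across, 7 mm thick, that carries the lid bearing. Three thumb screws clamp it in the stand's locating ring on the stirring axis, at a height that varies: its origin, the centre of its underside, lies 12 to 20 mm above the bench. It does not move in use.
- drive_mouth (a point): centre of the upper mouth of the drive's hollow steel spindle, on the stirring axis, 133 to 143 mm above the bench (the drive is clamped at varying height and does not move). A funnel 21 mm wide narrows to the 13 mm bore within 7 mm; 45 mm long in all. The block round it is 46 by 50 mm; nothing of the drive is higher than the mouth, only the column may be.
- chuck_foot (a point): centre of the lower end of the spindle, 45 mm below point drive_mouth, on the stirring axis; 8 to 26 mm of open air follow down to the lid's bearing.
- lid_mouth (a point): centre of the upper mouth of the lid's steel bearing, on the stirring axis, 72 to 80 mm above the bench. Again a funnel 21 mm wide narrowing to a 13 mm bore within 7 mm; it is 22 mm long in all and ends inside the vessel, 34 mm above the glass bottom.
- vessel_floor (a point): centre of the vessel's inner glass bottom, on the stirring axis, 56 mm below point lid_mouth, 16 to 24 mm above the bench. Rigid; touch it slowly with a force stop of a few newtons: the glass must not take more than 35 N.
- timer: bystander: flat pale lab timer, 62 by 68 by 21 mm, lying between robot and work. Origin under its centre.
- beaker: bystander: empty glass beaker, 53 mm across, 66 mm high. Origin under its centre.
- small_bottle: bystander: small capped reagent bottle, 44 mm across, 100 mm high, beyond the white block. Origin under its centre.

How it is judged (in metres and radians):
On the way, in this order (a step that is already met when the one before it is completed fails the run):
1. the long shaft's lower end has come out below the drive's spindle (z of shaft in the frame of chuck_foot below -0.001 m and horizontal distance between shaft and chuck_foot below 0.006 m and angle between the z axis of shaft and the z axis of stand, either way round below 0.1 rad), for 0.05 s.
2. its lower end has passed through the lid bearing into the vessel (z of shaft in the frame of vessel_floor below 0.033 m and horizontal distance between shaft and vessel_floor below 0.01 m), for 0.05 s.
3. its lower end touches the glass bottom (z of shaft in the frame of vessel_floor below 0.003 m and contact force between shaft and vessel above 0.8 N), for 0.05 s.
At the end, for the whole second after the job is handed in: The long shaft spans spindle and lid bearing, upright within 0.1 rad, its lower end 5 to 15 mm above the glass bottom and within 10 mm of the axis, still gripped by the fingers (more than 2 N) and steady (under 10 mm/s) (z of shaft in the frame of vessel_floor between 0.005 and 0.015 m and horizontal distance between shaft and vessel_floor below 0.01 m and angle between the z axis of shaft and the z axis of stand, either way round below 0.1 rad and contact force between the fingers and shaft above 2 N and linear speed of shaft below 0.01 m/s); the arm keeps its last pose, push and grip.
It fails at once if the glass vessel or its lid is pressed with more than 35 N (contact force between shaft and vessel above 35 N).
It fails at once if the short shaft is moved by more than 20 mm (distance of short_shaft from where it was at the start of the episode above 0.02 m).
It fails at once if a bystander is moved by more than 25 mm (distance of any of timer, beaker, small_bottle from where it was at the start of the episode above 0.025 m).
It also fails if it takes over 45 s, if anything falls off the work surface, if the arm or the gripper's body presses on something with over 40 N, if the wrist force passes 120 N, or if a joint passes its speed limit or range.

## Robot

A 6-joint arm with a two-finger parallel gripper is mounted at the origin on a cart in front of the work surface, level with it; the furniture and walls round the work are solid. World frame = base frame: x ahead of the robot, y to its left, z up, the work surface at z = 0. Lengths are in mm, angles in degrees, forces in N, time in s.
With the tool pointing down it reaches from about 375 to 825 mm from the base axis. Payload 5.5 kg.
Tool frame: the origin (TCP) lies on the centre line of the jaws, within the pads' length; the fingertips stand 14 mm ahead of it and the grasp point (between the pads) lies 5 mm behind it; x points along the fingers, z is the direction in which the jaws open and shut, and the axes are right-handed (so a half turn about x gives the same grasp; the last joint's range is limited). The gripper opens to 85 mm and grips with 20 to 120 N. Pads are 22 mm wide; open, the fingers measure 114 mm over their backs; the gripper's body (76 mm by 85 mm) begins 54 mm behind the grasp point. The pads swing forward as they close: fully open they stand 13 mm farther back than shut.
Start: joints at [74.026, 17.962, -2.699, 69.339, 0, 90], TCP at [165.118, 576.828, 245.299] pointing down, gripper open.
Joint ranges: [-152.73, 152.73], [-39.44, 99.34], [-58.76, 71.6], [-118.89, 123.64], [-81.53, 83.1], [-180, 180]. Speed limits (degrees/s): [136.94, 136.94, 172.46, 180, 180, 180].

## Interface

Orientations are given as a 3x3 rotation matrix whose columns are the frame's x, y, z axes.
In Python, from plant import arm gives the robot as it stands.
- The arm moves only by the shell command python3 -m handwheel 'ROWS' [OPENING] [FORCE]. ROWS is JSON, a list of rows, each a list of 2 entries, a list of its own where there are three numbers: the shift along the tool's x, y, z in mm, then the turn about the tool's x in rad. A call has 1 to 8 rows; each row is the pose to reach, as a shift and turn from the pose commanded when the call began, along the tool's axes at that moment; what a row does not reach only later rows make up. A row lasts 1/8 s, in which the tool goes at most 62.5 mm and 10.7 degrees, less where a joint would pass 70% of its speed; a pose out of reach is approached as far as the arm can. A call with a gripper value outside its range is refused whole. OPENING is the opening, from 0 (shut) to 1 (fully open), set as the call begins (- or left out, the last holds). The fingers move at their own pace and stop on an object; FORCE is the grip in N (left out, the last holds). Time passes only in rows, so rows that repeat a pose let the fingers close. It gives the time, the measured TCP pose, the force and the opening at its end, in the units of the state.
- arm.read_state(): the state, without advancing time (a new reading comes with each control period).
- arm.snapshot(name): name is "scene" or "top"; returns a dict with "image" (420x560x3 uint8, red, green, blue), "fx", "fy", "cx", "cy" (pixels), "dist" ([k1, k2, p1, p2, k3] as OpenCV has them; the pictures are not rectified), "cam_to_world" (4x4, takes a point from camera to world coordinates). Camera axes: x right, y down, z forward; pixel columns grow to the right and rows downward; lengths in mm; the calibration is good to about 2 mm. A picture is of the moment at which its call begins. There is no depth.
- arm.close_job(): hands the job in, once; it reports no verdict.
Trained networks look in a picture, given as the dict that the camera call returned (one of the last four; its "shot" number tells which), for a name from the list of things; names that differ only in an ending like _2 or _b are one class to them, and where a whole thing is asked for, a point or a joint stands for the part that bears it (a point fixed in the world has none). Each returns a list of dicts, best first, with "confidence" (0 to 1); they miss things now and then, are a little off and sometimes report something else, mostly with a low value. They report only what shows in the picture. A call takes as long as a camera call.
- arm.cut_out(picture, target): "mask" (420x560 bool, what is visible of it).
- arm.place_of(picture, target): "at" ([x, y, z] in mm, in world coordinates, good to about 4 mm: a listed point, or the origin of a listed thing).
The state is a dict: "clock": time; "qpos": joint angles; "joint_vel": joint speeds; "joint_torque": joint torques, N m; "tcp_pos": TCP position; "orientation": TCP orientation; "contact_force": force on the tool from outside, world axes, zero at the start; "torque": the same for the moment, N m; "finger_gap": opening from 0.0 (shut) to 1.0 (fully open).
Only numpy, scipy, OpenCV 4.12 (cv2) and the standard library are available. Lean on these libraries where they do the work, as an engineer would, in place of code of your own. Each camera call takes 0.05 s, during which the arm holds its last target. There are 200 camera calls.

## Working session

There is one attempt and no reset: what is moved stays moved. The work goes in short steps, Python scripts to look and compute and a shell command to move; the robot and the scene stay as the last step left them, time stands still between calls to the robot, and variables do not carry over. Pictures are saved under pics/ and viewed, about 8 in all and at most 12, crops included, and the job is handed in when it is done.

```bash
mkdir -p pics
cat > look.py <<'E'
import numpy as np, cv2, json
from plant import arm
names=["shaft","short_shaft","shaft_block","stand","vessel","drive_mouth","chuck_foot","lid_mouth","vessel_floor","timer","beaker","small_bottle"]
if __name__=="__main__":
    s=arm.read_state(); print(s["clock"],s["qpos"],s["tcp_pos"],np.round(s["orientation"],3).tolist(),s["finger_gap"],s["contact_force"])
    for c in ("scene","top"):
        p=arm.snapshot(c); cv2.imwrite(f"pics/{c}0.png",p["image"][:,:,::-1])
        print(c,p["fx"],p["cx"],p["cy"],p["dist"],np.round(p["cam_to_world"],3).tolist())
        for n in names:
            r=arm.place_of(p,n)
            print(n,[(np.round(d["at"],1).tolist(),round(d["confidence"],2)) for d in r[:2]])
E
python3 look.py
```

```text
0.0 [ 7.40268578e+01  1.80044851e+01 -2.75442879e+00  6.93396341e+01
 -8.03793911e-04  8.99988260e+01] [164.96344538 576.29920601 244.42993421] [[-0.0, -0.961, 0.275], [-0.002, 0.275, 0.961], [-1.0, -0.0, -0.002]] 1.0011289875079907 [ 0.14007607  0.08316023 -0.29278271]
scene 526.918060752255 272.43968596349634 214.67697296150246 [-0.07798956  0.          0.          0.          0.        ] [[0.998, 0.031, -0.061, 547.587], [0.068, -0.559, 0.826, -1036.573], [-0.008, -0.828, -0.56, 585.595], [0.0, 0.0, 0.0, 1.0]]
shaft []
short_shaft []
shaft_block [([528.4, -448.9, -0.4], 0.87)]
stand [([490.5, -188.5, 2.0], 0.62)]
vessel [([491.5, -194.1, 14.0], 0.75)]
drive_mouth [([490.9, -189.9, 137.5], 0.65), ([641.8, -406.5, -1.2], 0.16)]
chuck_foot [([490.2, -187.7, 84.1], 0.74), ([490.2, -186.6, 135.0], 0.32)]
lid_mouth [([486.4, -191.0, 72.0], 0.58)]
vessel_floor [([492.0, -192.8, 15.5], 0.78)]
timer [([333.7, -261.5, -0.6], 0.58)]
beaker [([388.3, -352.6, -3.2], 0.65)]
small_bottle [([640.5, -409.3, 0.1], 0.83)]
top 517.9179652119627 273.0779194707461 209.74684613642964 [-0.16347403  0.          0.          0.          0.        ] [[-0.015, -0.989, 0.146, 351.171], [-1.0, 0.016, 0.009, -331.496], [-0.011, -0.145, -0.989, 1094.477], [0.0, 0.0, 0.0, 1.0]]
shaft [([536.4, -414.5, 6.2], 0.66)]
short_shaft [([511.3, -477.8, 5.3], 0.51), ([493.4, -190.9, 74.5], 0.17)]
shaft_block [([525.9, -444.1, -0.1], 0.58)]
stand [([488.7, -194.2, -0.7], 0.87)]
vessel [([491.6, -188.1, 17.8], 0.61)]
drive_mouth [([490.9, -194.3, 132.1], 0.98)]
chuck_foot [([493.1, -190.8, 87.9], 0.79)]
lid_mouth [([490.1, -193.1, -0.2], 0.24)]
vessel_floor [([491.5, -195.8, 18.4], 0.87), ([494.9, -188.2, 87.5], 0.73)]
timer [([493.0, -194.3, 22.2], 0.68), ([326.6, -259.7, -1.7], 0.59)]
beaker []
small_bottle [([635.7, -407.0, -1.7], 0.97)]
```

View pics/scene0.png

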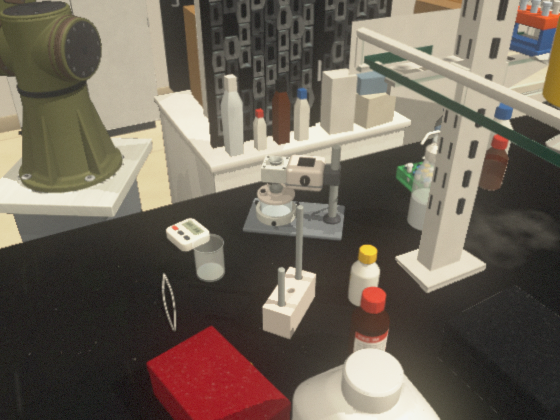

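View pics/top0.png

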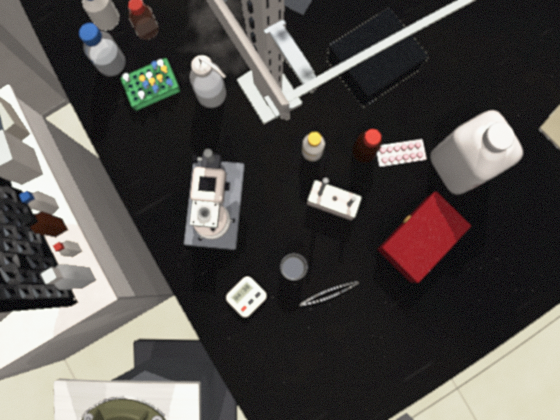

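The scene view shows the long shaft in the block's far hole (top ~(299,207)), the short shaft nearer (282,268) and the drive at (280,170). The top view shows the drive mouth at (205,212), the long shaft at (322,183) and a shelf post at about (265,95). Next I'll refine the positions from the masks in both views.

```bash
cat > geo.py <<'E'
import numpy as np, cv2
from scipy.optimize import least_squares
from plant import arm
def K(p): return np.array([[p["fx"],0,p["cx"]],[0,p["fy"],p["cy"]],[0,0,1.]])
def proj(p,P):
    T=np.linalg.inv(np.array(p["cam_to_world"])); 
    return cv2.projectPoints(np.atleast_2d(P).astype(float),cv2.Rodrigues(T[:3,:3])[0],T[:3,3],K(p),np.array(p["dist"],float))[0][:,0]
def ray(p,uv):
    n=cv2.undistortPoints(np.array([[uv]],float),K(p),np.array(p["dist"],float))[0,0]
    M=np.array(p["cam_to_world"]); return M[:3,3],M[:3,:3]@np.array([*n,1])
def at_z(p,uv,z):
    o,d=ray(p,uv); return o+d*(z-o[2])/d[2]
def tri(p,u,q,v):
    g=lambda X:np.r_[proj(p,X)[0]-u,proj(q,X)[0]-v]
    r=least_squares(g,at_z(p,u,100)); return r.x,np.abs(r.fun).max()
E
python3 - <<'E'
from geo import *
s=arm.snapshot("scene"); t=arm.snapshot("top")
for n in ("shaft","short_shaft","drive_mouth"):
    for c,p in(("scene",s),("top",t)):
        for m in arm.cut_out(p,n)[:2]:
            y,x=np.nonzero(m["mask"]); 
            print(n,c,round(m["confidence"],2),len(x),x.min(),x.max(),y.min(),y.max(),"top row x",x[y<=y.min()+1].mean())
for P in ([536,-414,180],[511,-477,115],[491,-192,138]): print(P,proj(s,P),proj(t,P))
for u in ((290,115),(205,0),(470,0)):
    for z in (300,450,600): X=at_z(t,u,z); print(u,z,X.round(),proj(s,X).round())
a=cv2.resize(s["image"][150:345,200:390],None,fx=3,fy=3,interpolation=2)[:,:,::-1]
b=cv2.resize(t["image"][150:245,185:365],None,fx=4,fy=4,interpolation=2)[:,:,::-1]
cv2.imwrite("pics/sc1.png",a);cv2.imwrite("pics/tc1.png",b)
E
```

```text
shaft scene 0.59 399 295 302 206 278 top row x 299.5
shaft top 0.41 69 318 326 179 195 top row x 324.5
short_shaft scene 0.65 222 278 284 268 305 top row x 281.0
short_shaft top 0.46 40 347 354 197 205 top row x 352.7142857142857
drive_mouth scene 0.96 2212 261 340 155 190 top row x 296.0806451612903
drive_mouth top 0.66 2204 190 229 155 228 top row x 204.76
[536, -414, 180] [[296.78459352 205.71687746]] [[322.8812896  181.35799633]]
[511, -477, 115] [[276.49043277 269.39340542]] [[353.11006106 200.40450423]]
[491, -192, 138] [[275.15077809 157.48414477]] [[203.09982942 211.3687684 ]]
(290, 115) 300 [ 621. -354.  300.] [[362. 111.]]
(290, 115) 450 [ 570. -350.  450.] [[329.  -5.]]
(290, 115) 600 [ 519. -345.  600.] [[ 289. -143.]]
(205, 0) 300 [ 832. -214.  300.] [[488.  80.]]
(205, 0) 450 [ 741. -236.  450.] [[449. -19.]]
(205, 0) 600 [ 651. -258.  600.] [[ 397. -141.]]
(470, 0) 300 [ 833. -674.  300.] [[629. 263.]]
(470, 0) 450 [ 742. -609.  450.] [[547.  67.]]
(470, 0) 600 [ 651. -545.  600.] [[ 447. -148.]]
```

View pics/sc1.png

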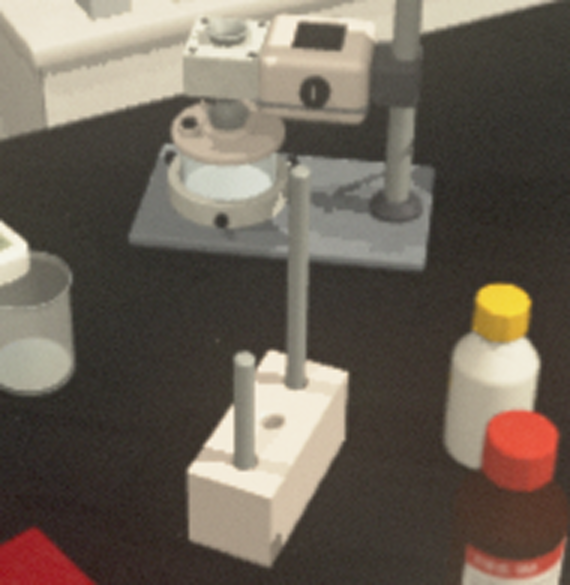

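View pics/tc1.png

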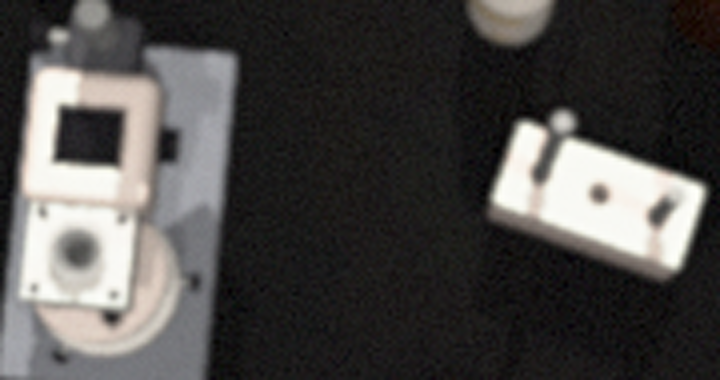

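Run:
```python
from geo import *
s=arm.snapshot("scene"); t=arm.snapshot("top")
S,es=tri(s,(299.8,207),t,(325.3,180)); M,em=tri(s,(276.4,159.2),t,(203.9,212.6))
print("shaft top",S,es,"mouth",M,em)
print("at z: shaft",at_z(s,(299.8,207),180),at_z(t,(325.3,180),180)," mouth",at_z(s,(276.4,159.2),138),at_z(t,(203.9,212.6),138))
# base entry points of shaft on block top z=50, from crops
print("hole",at_z(s,(299.0,278),50),at_z(t,(320,194.5),50))
for d in ((358,35),(365,60)): print("corner",d,[(u,*tri(s,d,t,u)) for u in ((290,100),(290,115))])
a=cv2.resize(s["image"][0:250,330:],None,fx=1.7,fy=1.7)[:,:,::-1]; b=cv2.resize(t["image"][0:180,190:480],None,fx=1.35,fy=1.7)[:,:,::-1]
h=np.zeros((430,800,3),np.uint8); h[:a.shape[0],:a.shape[1]]=a[:430]; h[:b.shape[0],400:400+b.shape[1]]=b; cv2.imwrite("pics/shelf.png",h)
```

```text
shaft top [ 539.59327173 -418.23899007  180.5596284 ] 0.6939335755976117 mouth [ 491.31817455 -192.62396722  134.40552082] 1.131805986965361
at z: shaft [ 540.32384217 -417.06185438  180.        ] [ 538.42993371 -418.44296311  180.        ]  mouth [ 493.66294091 -198.44019052  138.        ] [ 488.64500342 -193.52192495  138.        ]
hole [ 541.86335224 -418.23835528   50.        ] [ 534.92206608 -418.99606629   50.        ]
corner (358, 35) [((290, 100), array([ 608.61912255, -351.52970679,  402.18075026]), np.float64(0.05361330724076652)), ((290, 115), array([ 599.72782301, -350.9891225 ,  399.22260199]), np.float64(8.342128564971574))]
corner (365, 60) [((290, 100), array([ 620.24328145, -352.4564383 ,  370.17722932]), np.float64(0.12432786811496044)), ((290, 115), array([ 611.21173197, -351.89081742,  367.06173685]), np.float64(8.333276303736994))]
```

View pics/shelf.png

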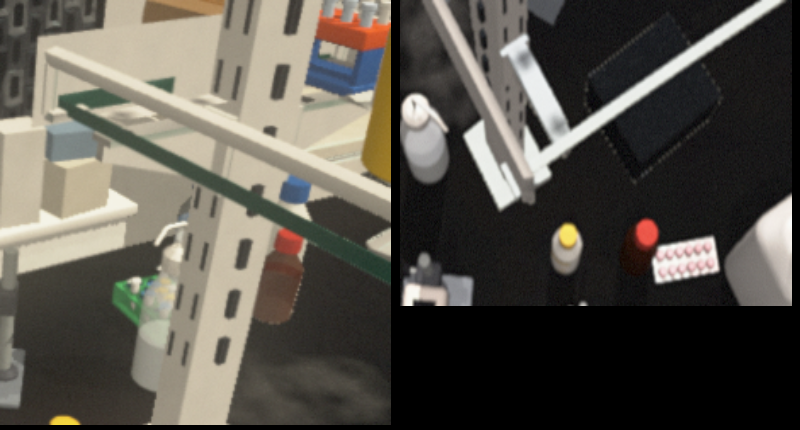

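Run:
```python
from geo import *
s=arm.snapshot("scene"); t=arm.snapshot("top")
for n,a,b in (("big bottle top",(231,78),(46,280)),("bottle base",(235,153),(92,277)),("bar end",(222,158),(172,294)),("bar far",(408,122),(2,88)),("panel near corner",(207,140),(74,300))):
    X,e=tri(s,a,t,b); print(n,X.round(),round(e,1))
for z in (-100,0,100): print(z,"counter corner scene",at_z(s,(155,95),z).round(),"bar end top",at_z(t,(172,294),z).round(),"top cnr",at_z(t,(10,300),z).round())
```

```text
big bottle top [367.  92. 183.] 3.1
bottle base [375.  68.   9.] 1.5
bar end [ 358. -119.   91.] 11.2
bar far [824. 328. -16.] 0.6
panel near corner [317.  96.  30.] 3.6
-100 counter corner scene [   4.  710. -100.] bar end top [ 334.  -85. -100.] top cnr [ 317.  316. -100.]
0 counter corner scene [ 83. 455.   0.] bar end top [ 336. -106.    0.] top cnr [320. 262.   0.]
100 counter corner scene [162. 200. 100.] bar end top [ 337. -126.  100.] top cnr [323. 207. 100.]
```

Run:
```python
from geo import *
s=arm.snapshot("scene"); t=arm.snapshot("top")
a=cv2.resize(s["image"][0:250,0:430],None,fx=1.0*1.86,fy=1.86)[:,:,::-1]; cv2.imwrite("pics/l1.png",a[:,:800])
b=cv2.resize(t["image"][60:420,0:300],None,fx=1.65,fy=1.65)[:,:,::-1]; cv2.imwrite("pics/l2.png",b)
```

```text
(no output)
```

View pics/l1.png

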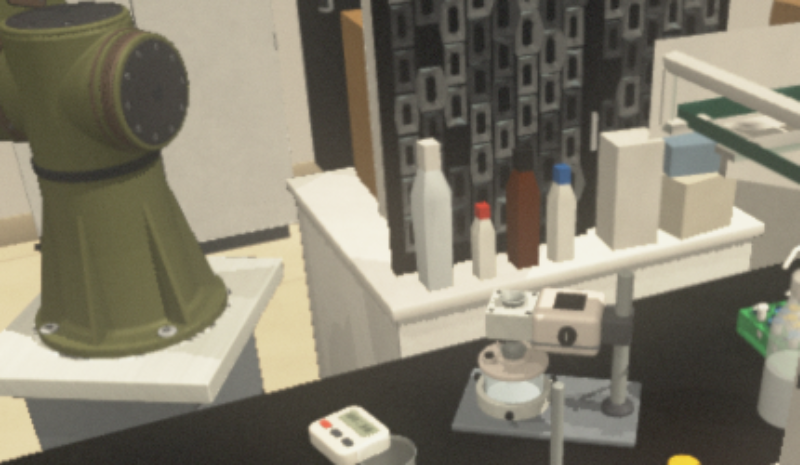

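View pics/l2.png

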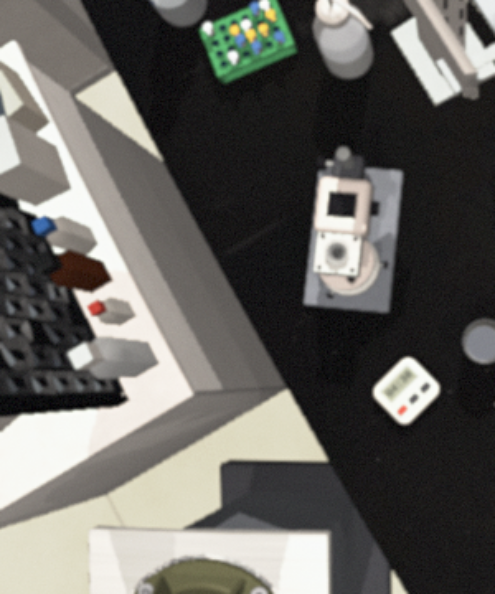

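Run:
```python
from geo import *
s=arm.snapshot("scene"); t=arm.snapshot("top")
S=lambda x,y:(x/1.86,y/1.86); T=lambda x,y:(x/1.65,60+y/1.65)
for n,a,b in (("bench near corner",S(392,312),T(195,393)),("bench far front",S(762,226),T(15,45)),("bench left-back",S(290,183),T(0,510)),
 ("panel low near",S(395,272),T(125,400)),("big bottle top",S(429,142),T(72,355)),("big bottle base",S(438,287),T(150,355)),("red cap",S(483,206),T(94,308)),
 ("brown top",S(523,147),T(-5,265)),("blue cap",S(562,168),T(40,226)),("box top front",S(660,140),T(0,125)),("robot cart corner",S(210,398),T(328,530)),("mouth check",S(514,295),T(337,250))):
    X,e=tri(s,a,t,b); print(n,X.round(),round(e,1))
b0,_=tri(s,S(395,272),t,T(125,400))
for z in (50,100,200,300,400,500): print(z,proj(s,[b0[0],b0[1],z]).round(),proj(t,[b0[0],b0[1],z]).round())
```

```text
bench near corner [328.  12.  -1.] 0.5
bench far front [821. 302.  -4.] 1.4
bench left-back [170. 238.  78.] 6.6
panel low near [318. 103.   8.] 0.2
big bottle top [372.  94. 187.] 0.5
big bottle base [377.  72.   4.] 0.7
red cap [432. 109. 100.] 1.3
brown top [479. 223. 137.] 0.1
blue cap [529. 171. 128.] 1.3
box top front [654. 224. 148.] 2.4
robot cart corner [ 150. -159.  -20.] 0.1
mouth check [ 492. -194.  136.] 0.6
50 [[211. 131.]] [[ 68. 303.]]
100 [[209. 111.]] [[ 58. 303.]]
200 [[206.  69.]] [[ 35. 305.]]
300 [[203.  24.]] [[  8. 307.]]
400 [[199. -25.]] [[-26. 309.]]
500 [[195. -78.]] [[-68. 311.]]
```

The red herring to check first is the route. A bench with a tall cabinet stands between the start pose and the work: its near end is at about (318,103), more than 350 mm high. So I'll raise and retract first, then swing round at small radius.

```bash
python3 -m handwheel '[[[-30,0,-20],0],[[-60,0,-45],0],[[-90,0,-70],0],[[-120,0,-95],0],[[-150,0,-120],0],[[-150,0,-120],0]]'
python3 - <<'E'
from plant import arm; s=arm.read_state(); print(s["qpos"].round(2) if hasattr(s["qpos"],"round") else s["qpos"])
E
```

```text
clock: 2.85
tcp_pos: [132.1, 461.4, 398.3]
orientation: [[0.001, -0.961, 0.275], [0.005, 0.275, 0.961], [-1.0, 0.0, 0.005]]
contact_force: [0.0, 0.6, 0.2]
finger_gap: 0.999
[74.03  3.58 -0.53 85.6   0.   90.  ]
```

```bash
python3 -m handwheel '[[[-40,0,-20],0],[[-80,0,-50],0],[[-120,0,-80],0],[[-160,0,-110],0],[[-180,0,-140],0],[[-180,0,-150],0],[[-180,0,-150],0]]'
python3 - <<'E'
from plant import arm; s=arm.read_state(); print(s["qpos"])
E
```

```text
clock: 3.72
tcp_pos: [90.9, 317.7, 574.3]
orientation: [[-0.0, -0.961, 0.275], [-0.0, 0.275, 0.961], [-1.0, -0.0, -0.0]]
contact_force: [-1.2, -0.3, -0.7]
finger_gap: 1.001
[ 7.40271055e+01 -6.31413252e+00  1.37144007e+01  1.10055975e+02
 -2.24988831e-03  9.00001599e+01]
```

Run:
```python
import numpy as np
from scipy.optimize import fsolve
D=[(18.004,-2.754,164.96,576.3,244.43),(3.58,-.53,132.1,461.4,398.3),(-6.314,13.714,90.9,317.7,574.3)]
A=[];b=[]
for q2,q3,x,y,z in D:
    q2,q3=np.radians([q2,q3]); A+=[[1,0,np.sin(q2),np.cos(q2-q3)],[0,1,np.cos(q2),-np.sin(q2-q3)]]; b+=[np.hypot(x,y),z]
s,res,*_=np.linalg.lstsq(np.array(A),np.array(b),rcond=None); print(s,res,np.array(A)@s-b)
a,h,L2,L3=s
for r,z in ((330,574),(250,574),(250,500),(250,620),(220,540),(200,500),(280,640)):
    q=np.degrees(fsolve(lambda q:[a+L2*np.sin(q[0])+L3*np.cos(q[0]-q[1])-r,h+L2*np.cos(q[0])-L3*np.sin(q[0]-q[1])-z],[-.2,.2])); print(r,z,q.round(1),"q4",round(90-q[0]+q[1],1))
```

```text
[  -3.15940135 -212.82178578  642.85064578  435.6389456 ] [109.66490342] [ 3.45049885 -0.278214   -8.43770542 -0.74851752  4.98720656  1.02673151]
330 574 [-6.8 13.1] q4 109.9
250 574 [-13.6   8.2] q4 111.8
250 500 [-15.5  -3.2] q4 102.4
250 620 [-11.8  16. ] q4 117.9
220 540 [-17.2   1.4] q4 108.6
200 500 [-19.9  -5.5] q4 104.4
280 640 [-8.5 21.4] q4 119.9
```

```bash
python3 -m handwheel '[[[0,0,-30],0],[[0,0,-65],0],[[0,0,-100],0],[[0,0,-100],0]]'
```

```text
clock: 4.22
tcp_pos: [63.1, 220.5, 574.7]
orientation: [[-0.0, -0.961, 0.275], [-0.0, 0.275, 0.961], [-1.0, 0.0, -0.0]]
contact_force: [0.2, 0.4, -0.7]
finger_gap: 0.996
```

```bash
python3 -m handwheel '[[[0,-20,-1],0.087],[[0,-60,-8],0.262],[[0,-97,-22],0.436],[[0,-132,-42],0.611],[[0,-163,-68],0.785],[[0,-188,-98],0.96],[[0,-208,-133],1.134],[[0,-208,-133],1.134]]'
```

```text
clock: 5.22
tcp_pos: [228.7, 34.0, 573.9]
orientation: [[-0.003, -0.148, 0.989], [-0.001, 0.989, 0.148], [-1.0, -0.0, -0.003]]
contact_force: [-0.4, 0.1, -1.0]
finger_gap: 1.003
```

```bash
python3 -m handwheel '[[[0,-38,-3],0.17],[[0,-77,-13],0.34],[[0,-113,-30],0.51],[[0,-145,-53],0.68],[[0,-166,-70],0.80],[[0,-166,-70],0.80]]'
```

```text
clock: 5.98
tcp_pos: [184.4, -139.9, 574.4]
orientation: [[-0.001, 0.6, 0.8], [0.001, 0.8, -0.6], [-1.0, 0.0, -0.002]]
contact_force: [-0.7, -0.0, 0.1]
finger_gap: 0.996
```

```bash
cat > d.py <<'E'
# target world x y z -> tool shift
import sys,numpy as np
from plant import arm
s=arm.read_state(); R=np.array(s["orientation"]); print("q",np.round(s["qpos"],1),"tcp",np.round(s["tcp_pos"],1),"shift",(R.T@(np.array([float(v) for v in sys.argv[1:4]])-s["tcp_pos"])).round(1))
E
python3 d.py 480 -372 300; python3 d.py 539.5 -418.3 230
```

```text
q [-37.2 -16.2   6.5 112.8   0.   89.7] tcp [ 184.4 -139.9  574.4] shift [273.7  -8.3 376.3]
q [-37.2 -16.2   6.5 112.8   0.   89.7] tcp [ 184.4 -139.9  574.4] shift [343.5  -9.6 451.8]
```

```bash
python3 -m handwheel '[[[40,0,25],0],[[90,0,60],0],[[145,0,100],0],[[200,0,140],0],[[255,0,180],0],[[300,0,215],0],[[320,-5,230],0],[[320,-5,230],0]]'; python3 d.py 539.5 -418.3 235
```

```text
clock: 6.98
tcp_pos: [365.7, -278.2, 251.8]
orientation: [[-0.005, 0.595, 0.804], [0.004, 0.804, -0.595], [-1.0, 0.001, -0.006]]
contact_force: [-0.0, 0.8, -0.5]
finger_gap: 1.001
q [-37.3   3.  -20.1  67.3   0.   89.2] tcp [ 365.7 -278.2  251.8] shift [ 15.4  -9.2 223.2]
```

```bash
python3 -m handwheel '[[[5,-3,40],0],[[10,-6,90],0],[[12,-9,140],0],[[15,-9,185],0],[[15,-9,215],0],[[15,-9,223],0],[[15,-9,223],0]]'
python3 - <<'E'
from geo import *
s=arm.snapshot("scene"); t=arm.snapshot("top"); cv2.imwrite("pics/a.png",np.vstack([cv2.resize(s["image"][60:300,180:480],(600,300))[:,:,::-1] if 0 else cv2.resize(s["image"][40:310,180:480],(333,300))[:,:,::-1],cv2.resize(t["image"][80:280,200:422],(333,300))[:,:,::-1]]))
E
```

```text
clock: 7.85
tcp_pos: [538.6, -420.1, 240.8]
orientation: [[-0.0, 0.597, 0.802], [0.0, 0.802, -0.597], [-1.0, 0.0, -0.0]]
contact_force: [-1.8, 0.3, -0.4]
finger_gap: 1.003
```

View pics/a.png

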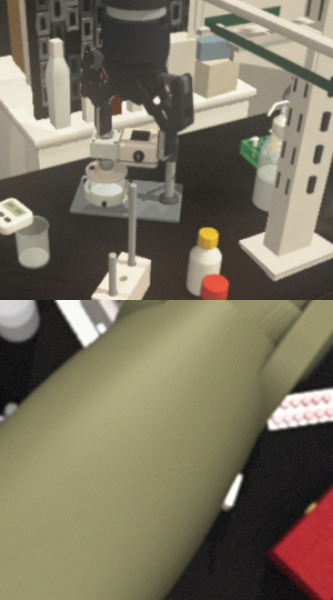

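```bash
python3 d.py 539.5 -418.3 155
```

```text
q [-38.   27.3  10.3  73.    0.   88.7] tcp [ 537.7 -420.2  241. ] shift [86.   2.6  0.3]
```

Scene view: the open jaws hang above the long shaft and straddle it. The arm hides the shaft in the top view. Descending.

```bash
python3 -m handwheel '[[[12,2,0],0],[[30,2,0],0],[[50,2,0],0],[[68,2,0],0],[[80,2,0],0],[[84,2,0],0],[[84,2,0],0]]'
python3 - <<'E'
from geo import *
s=arm.snapshot("scene"); cv2.imwrite("pics/b.png",cv2.resize(s["image"][120:320,220:380],None,fx=2.9,fy=2.9)[:,:,::-1])
E
python3 d.py 539.5 -418.3 155
```

```text
clock: 8.82
tcp_pos: [539.3, -419.9, 156.3]
orientation: [[0.0, 0.599, 0.801], [-0.0, 0.801, -0.599], [-1.0, -0.0, 0.0]]
contact_force: [0.6, -0.1, 0.1]
finger_gap: 0.999
q [-37.9  29.4   2.5  63.1   0.   88.9] tcp [ 539.6 -420.   156.8] shift [ 1.8  1.3 -1.1]
```

View pics/b.png

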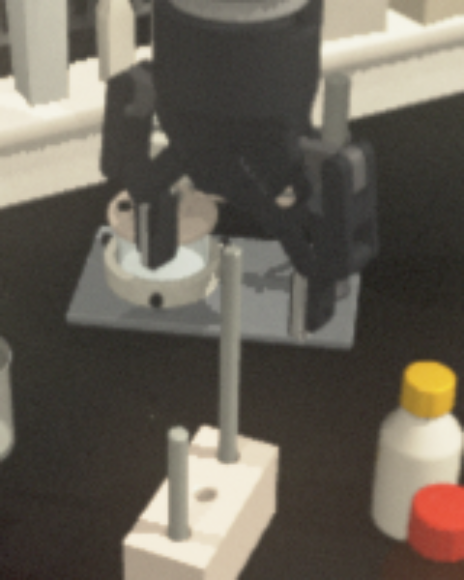

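```bash
python3 -m handwheel '[[[0,0,0],0],[[0,0,0],0],[[0,0,0],0],[[0,0,0],0],[[0,0,0],0],[[0,0,0],0],[[0,0,0],0],[[0,0,0],0]]' 0 40; python3 -c "
from plant import arm;s=arm.read_state();print(s['torque'],s['tcp_pos'])"
```

```text
clock: 9.88
tcp_pos: [539.2, -419.7, 156.4]
orientation: [[-0.0, 0.599, 0.801], [0.0, 0.801, -0.599], [-1.0, 0.0, -0.0]]
contact_force: [-2.0, 1.5, 3.6]
finger_gap: 0.105
[ 0.39575512  0.52613006 -0.01036001] [ 539.16243617 -419.69572897  156.36834592]
```

```bash
python3 -m handwheel '[[[-5,0,0],0],[[-15,0,0],0],[[-30,0,0],0],[[-45,0,0],0],[[-60,0,0],0],[[-60,0,0],0]]'; python3 d.py 493 -195 322
```

```text
clock: 10.62
tcp_pos: [540.4, -420.6, 218.7]
orientation: [[0.003, 0.599, 0.801], [-0.002, 0.801, -0.599], [-1.0, -0.0, 0.004]]
contact_force: [0.1, -0.3, -1.2]
finger_gap: 0.101
q [-37.9  27.7   8.   70.1   0.   88.9] tcp [ 540.4 -420.6  218.7] shift [-104.   152.3 -172.6]
```

```bash
python3 -m handwheel '[[[-10,5,-25],0],[[-30,20,-60],0],[[-60,45,-95],0],[[-85,75,-125],0],[[-100,105,-150],0],[[-104,130,-165],0],[[-104,148,-172],0],[[-104,152,-172],0]]'; python3 -m handwheel '[[[0,0,0],0],[[0,0,0],0],[[0,0,0],0]]'
python3 - <<'E'
from geo import *
s=arm.snapshot("scene"); t=arm.snapshot("top")
for n in("shaft","drive_mouth"):
  for p in (s,t): print(n,[(np.round(d["at"],1).tolist(),round(d["confidence"],2)) for d in arm.place_of(p,n)[:1]])
a=cv2.resize(s["image"][60:220,220:360],(525,600),interpolation=2)[:,:,::-1];b=cv2.resize(t["image"][160:260,160:260],(270,270))[:,:,::-1]
h=np.zeros((600,800,3),np.uint8);h[:,:525]=a;h[:270,528:798]=b;cv2.imwrite("pics/c.png",h)
m=max(arm.cut_out(s,"shaft"),key=lambda d:d["confidence"],default=None)
if m: y,x=np.nonzero(m["mask"]); print(m["confidence"],[(r,x[y==r].mean()) for r in range(y.min(),y.max()+1,8)],y.max())
E
python3 d.py 492 -193 322
```

```text
clock: 11.62
tcp_pos: [492.8, -194.4, 319.9]
orientation: [[-0.0, 0.598, 0.802], [-0.0, 0.802, -0.598], [-1.0, -0.0, -0.0]]
contact_force: [0.2, -0.9, -0.9]
finger_gap: 0.104
clock: 12.0
tcp_pos: [492.4, -195.8, 320.0]
orientation: [[-0.0, 0.6, 0.8], [0.0, 0.8, -0.6], [-1.0, -0.0, -0.0]]
contact_force: [-0.2, -0.1, -1.4]
finger_gap: 0.103
shaft [([492.5, -192.9, 170.5], 0.58)]
shaft [([490.1, -192.8, 167.7], 0.66)]
drive_mouth [([491.2, -188.6, 138.7], 0.66)]
drive_mouth [([488.8, -194.0, 131.7], 0.92)]
0.92 [(69, np.float64(275.5)), (77, np.float64(276.5)), (85, np.float64(276.5)), (93, np.float64(276.5)), (101, np.float64(276.5)), (109, np.float64(277.0)), (117, np.float64(276.5)), (125, np.float64(276.5)), (133, np.float64(276.5)), (141, np.float64(277.0))] 141
q [-21.6   9.2  -4.2  76.6  -0.  105.2] tcp [ 492.5 -195.2  320.3] shift [-1.7  1.4 -1.7]
```

View pics/c.png

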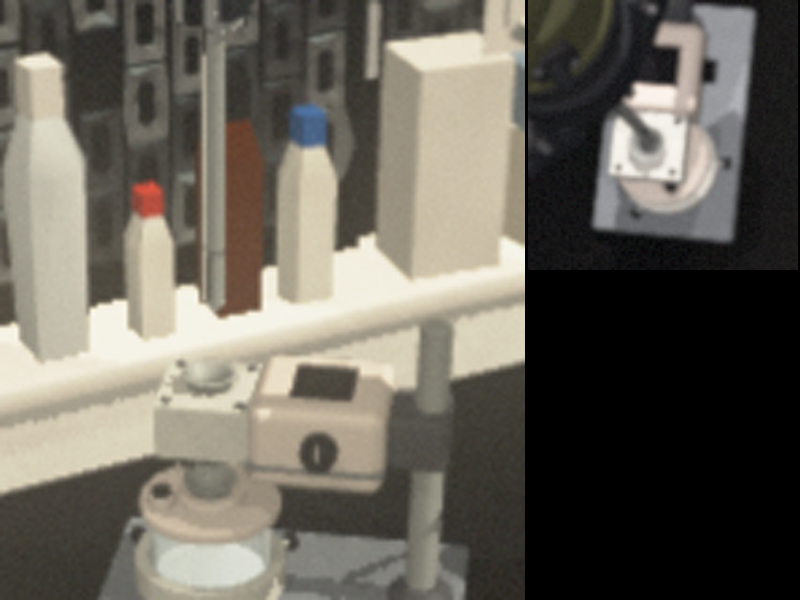

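Scene view: the shaft tip is at (276.8,140.5), about 1 px right of the mouth at (275.7,159.5). That is well inside the funnel, so I'll nudge it and descend slowly.

```bash
python3 -m handwheel '[[[5,-0.7,-1],0],[[14,-0.7,-1],0],[[22,-0.7,-1],0],[[27,-0.7,-1],0],[[29,-0.7,-1],0],[[31,-0.7,-1],0],[[33,-0.7,-1],0],[[33,-0.7,-1],0]]'; python3 -m handwheel '[[[1.5,0,0],0],[[3,0,0],0],[[4.5,0,0],0],[[6,0,0],0],[[6,0,0],0]]'; python3 -m handwheel '[[[1.5,0,0],0],[[3,0,0],0],[[4.5,0,0],0],[[6,0,0],0],[[6,0,0],0]]'
```

```text
clock: 13.35
tcp_pos: [491.3, -195.0, 287.3]
orientation: [[0.0, 0.599, 0.801], [-0.0, 0.801, -0.599], [-1.0, -0.0, 0.0]]
contact_force: [0.2, 0.3, -0.1]
finger_gap: 0.107
clock: 13.98
tcp_pos: [491.2, -195.0, 281.2]
orientation: [[-0.0, 0.599, 0.801], [0.0, 0.801, -0.599], [-1.0, -0.0, -0.0]]
contact_force: [0.2, 0.1, -1.0]
finger_gap: 0.103
clock: 14.6
tcp_pos: [491.2, -194.9, 275.1]
orientation: [[-0.0, 0.599, 0.801], [0.0, 0.801, -0.599], [-1.0, 0.0, -0.001]]
contact_force: [0.6, 1.0, -0.7]
finger_gap: 0.106
```

```bash
python3 -m handwheel '[[[2,0,0],0],[[4,0,0],0],[[6,0,0],0],[[8,0,0],0],[[10,0,0],0],[[10,0,0],0]]'; python3 -m handwheel '[[[2,0,0],0],[[4,0,0],0],[[6,0,0],0],[[8,0,0],0],[[10,0,0],0],[[10,0,0],0]]';  python3 -c "
from plant import arm;s=arm.read_state();print(s['torque'],s['contact_force'])"
```

```text
clock: 15.35
tcp_pos: [491.1, -194.9, 264.9]
orientation: [[-0.001, 0.599, 0.801], [0.0, 0.801, -0.599], [-1.0, -0.0, -0.001]]
contact_force: [-1.9, 1.6, -1.7]
finger_gap: 0.097
clock: 16.1
tcp_pos: [491.2, -195.0, 255.0]
orientation: [[-0.0, 0.599, 0.801], [0.0, 0.801, -0.599], [-1.0, -0.0, -0.0]]
contact_force: [-1.1, 2.6, -1.6]
finger_gap: 0.104
[ 0.69848095  0.51134895 -0.01806425] [-1.13493139  2.57093369 -1.58428186]
```

```bash
python3 -m handwheel '[[[0,0.2,-0.6],0],[[0,0.4,-1.2],0],[[0,0.4,-1.2],0],[[0,0.4,-1.2],0]]';  python3 -c "
from plant import arm;s=arm.read_state();print(s['torque'],s['contact_force'])"; python3 -m handwheel '[[[2,0,0],0],[[4,0,0],0],[[6,0,0],0],[[8,0,0],0],[[10,0,0],0],[[10,0,0],0]]'
```

```text
clock: 16.6
tcp_pos: [490.8, -194.2, 255.4]
orientation: [[0.0, 0.599, 0.801], [-0.0, 0.801, -0.599], [-1.0, -0.0, 0.001]]
contact_force: [-0.6, 1.3, -1.0]
finger_gap: 0.104
[ 0.25810071  0.20482237 -0.03557767] [-0.62691799  1.29588045 -0.97649604]
clock: 17.35
tcp_pos: [490.5, -194.0, 245.1]
orientation: [[-0.0, 0.599, 0.801], [-0.0, 0.801, -0.599], [-1.0, -0.0, -0.0]]
contact_force: [-0.4, 0.7, -2.1]
finger_gap: 0.104
```

```bash
python3 -m handwheel '[[[2,0.3,-0.5],0],[[4,0.3,-0.5],0],[[6,0.3,-0.5],0],[[8,0.3,-0.5],0],[[10,0.3,-0.5],0],[[10,0.3,-0.5],0]]'; python3 -m handwheel '[[[1.5,0,0],0],[[3,0,0],0],[[4.5,0,0],0],[[6,0,0],0],[[6,0,0],0]]'; python3 -m handwheel '[[[1.5,0,0],0],[[3,0,0],0],[[4.5,0,0],0],[[6,0,0],0],[[6,0,0],0]]'
```

```text
clock: 18.1
tcp_pos: [490.3, -193.4, 235.1]
orientation: [[-0.0, 0.599, 0.801], [0.0, 0.801, -0.599], [-1.0, -0.0, -0.0]]
contact_force: [0.0, -0.7, -1.0]
finger_gap: 0.105
clock: 18.73
tcp_pos: [490.3, -193.4, 229.1]
orientation: [[-0.0, 0.599, 0.801], [0.0, 0.801, -0.599], [-1.0, -0.0, -0.0]]
contact_force: [0.2, 0.2, -0.7]
finger_gap: 0.103
clock: 19.35
tcp_pos: [490.3, -193.4, 223.1]
orientation: [[-0.0, 0.599, 0.801], [0.0, 0.801, -0.599], [-1.0, -0.0, -0.0]]
contact_force: [1.5, -0.3, -0.9]
finger_gap: 0.105
```

```bash
python3 -m handwheel '[[[1.5,0,0],0],[[3,0,0],0],[[4.5,0,0],0],[[6,0,0],0],[[6,0,0],0]]'; python3 -m handwheel '[[[1.5,0,0],0],[[3,0,0],0],[[4.5,0,0],0],[[6,0,0],0],[[6,0,0],0]]'; python3 -m handwheel '[[[2,0,0],0],[[4,0,0],0],[[6,0,0],0],[[8,0,0],0],[[8,0,0],0]]'
```

```text
clock: 19.98
tcp_pos: [490.3, -193.4, 217.1]
orientation: [[-0.0, 0.599, 0.801], [0.0, 0.801, -0.599], [-1.0, -0.0, -0.0]]
contact_force: [-0.1, 0.6, -1.6]
finger_gap: 0.102
clock: 20.6
tcp_pos: [490.2, -193.4, 211.1]
orientation: [[-0.0, 0.599, 0.801], [0.0, 0.801, -0.599], [-1.0, -0.0, -0.0]]
contact_force: [0.5, -0.5, -0.4]
finger_gap: 0.104
clock: 21.22
tcp_pos: [490.2, -193.4, 203.1]
orientation: [[-0.0, 0.599, 0.801], [0.0, 0.801, -0.599], [-1.0, -0.0, -0.0]]
contact_force: [0.5, 0.4, -0.6]
finger_gap: 0.107
```

```bash
python3 -m handwheel '[[[2,0,0],0],[[4,0,0],0],[[6,0,0],0],[[8,0,0],0],[[8,0,0],0]]'; python3 -m handwheel '[[[2,0,0],0],[[4,0,0],0],[[6,0,0],0],[[8,0,0],0],[[10,0,0],0],[[12,0,0],0],[[12,0,0],0]]'
```

```text
clock: 21.85
tcp_pos: [490.2, -193.4, 195.1]
orientation: [[-0.0, 0.599, 0.801], [0.0, 0.801, -0.599], [-1.0, -0.0, -0.0]]
contact_force: [0.7, -0.2, -0.3]
finger_gap: 0.106
clock: 22.72
tcp_pos: [490.2, -193.4, 183.1]
orientation: [[-0.0, 0.599, 0.801], [0.0, 0.801, -0.599], [-1.0, -0.0, -0.0]]
contact_force: [0.4, -0.2, -0.8]
finger_gap: 0.104
```

```bash
python3 -m handwheel '[[[1,0,0],0],[[2,0,0],0],[[3,0,0],0],[[4,0,0],0],[[5,0,0],0],[[5,0,0],0]]'; python3 -m handwheel '[[[0.5,0,0],0],[[1,0,0],0],[[1.5,0,0],0],[[1.5,0,0],0]]'
```

```text
clock: 23.48
tcp_pos: [490.3, -193.4, 178.2]
orientation: [[-0.0, 0.599, 0.801], [0.0, 0.801, -0.599], [-1.0, -0.0, -0.0]]
contact_force: [-0.1, 0.4, -1.6]
finger_gap: 0.104
clock: 23.98
tcp_pos: [490.4, -193.5, 176.8]
orientation: [[0.0, 0.599, 0.801], [0.0, 0.801, -0.599], [-1.0, 0.0, -0.0]]
contact_force: [-0.2, 0.3, -1.0]
finger_gap: 0.105
```

```bash
python3 -m handwheel '[[[0.5,0,0],0],[[1,0,0],0],[[1.5,0,0],0],[[1.5,0,0],0]]'
```

```text
clock: 24.48
tcp_pos: [490.4, -193.4, 175.2]
orientation: [[-0.0, 0.599, 0.801], [0.0, 0.801, -0.599], [-1.0, -0.0, -0.0]]
contact_force: [0.4, 0.1, -0.4]
finger_gap: 0.106
```

```bash
python3 -m handwheel '[[[0.5,0,0],0],[[1,0,0],0],[[1,0,0],0]]'
```

```text
clock: 24.85
tcp_pos: [490.3, -193.4, 174.2]
orientation: [[-0.0, 0.599, 0.801], [0.0, 0.801, -0.599], [-1.0, -0.0, -0.0]]
contact_force: [-0.1, -0.7, -1.2]
finger_gap: 0.103
```

```bash
python3 -m handwheel '[[[0.5,0,0],0],[[1,0,0],0],[[1,0,0],0]]'
```

```text
clock: 25.22
tcp_pos: [490.4, -193.4, 173.2]
orientation: [[-0.0, 0.599, 0.801], [0.0, 0.801, -0.599], [-1.0, -0.0, -0.0]]
contact_force: [-0.3, -0.6, -1.0]
finger_gap: 0.102
```

```bash
python3 -m handwheel '[[[0.5,0,0],0],[[1,0,0],0],[[1,0,0],0]]'
```

```text
clock: 25.6
tcp_pos: [490.3, -193.5, 172.3]
orientation: [[-0.0, 0.599, 0.801], [0.0, 0.801, -0.599], [-1.0, -0.0, -0.0]]
contact_force: [1.3, -0.1, -1.5]
finger_gap: 0.098
```

```bash
python3 -m handwheel '[[[0.5,0,0],0],[[1,0,0],0],[[1,0,0],0]]'
```

```text
clock: 25.98
tcp_pos: [490.4, -193.4, 171.2]
orientation: [[-0.0, 0.599, 0.801], [0.0, 0.801, -0.599], [-1.0, 0.0, -0.0]]
contact_force: [0.3, -0.4, -1.1]
finger_gap: 0.102
```

```bash
python3 -m handwheel '[[[0.4,0,0],0],[[0.8,0,0],0],[[0.8,0,0],0]]'
```

```text
clock: 26.35
tcp_pos: [490.4, -193.5, 170.5]
orientation: [[0.0, 0.599, 0.801], [0.0, 0.801, -0.599], [-1.0, 0.0, 0.0]]
contact_force: [-0.2, 1.0, -1.7]
finger_gap: 0.103
```

```bash
python3 -m handwheel '[[[0.5,0,0],0],[[1,0,0],0],[[1,0,0],0]]'
```

```text
clock: 26.72
tcp_pos: [490.4, -193.4, 169.4]
orientation: [[-0.0, 0.599, 0.801], [0.0, 0.801, -0.599], [-1.0, -0.0, -0.0]]
contact_force: [0.9, 0.7, -1.0]
finger_gap: 0.102
```

```bash
python3 -m handwheel '[[[0.5,0,0],0],[[1,0,0],0],[[1,0,0],0]]'
```

```text
clock: 27.1
tcp_pos: [490.5, -193.5, 168.9]
orientation: [[0.0, 0.599, 0.801], [-0.0, 0.801, -0.599], [-1.0, 0.0, 0.0]]
contact_force: [-1.0, 0.0, 3.7]
finger_gap: 0.101
```

```bash
python3 -m handwheel '[[[0.3,0,0],0],[[0.3,0,0],0]]'
```

```text
clock: 27.35
tcp_pos: [490.5, -193.5, 168.8]
orientation: [[0.001, 0.599, 0.801], [-0.0, 0.801, -0.599], [-1.0, 0.0, 0.001]]
contact_force: [-2.8, 0.2, 7.3]
finger_gap: 0.102
```

```bash
python3 -m handwheel '[[[-1.5,0,0],0],[[-4,0,0],0],[[-7,0,0],0],[[-9.5,0,0],0],[[-10.5,0,0],0],[[-10.5,0,0],0],[[-10.5,0,0],0],[[-10.5,0,0],0]]'
python3 - <<'E'
from geo import *
s=arm.snapshot("scene"); a=s["image"]
for n in("shaft","vessel_floor"): print(n,[(np.round(d["at"],1).tolist(),round(d["confidence"],2)) for d in arm.place_of(s,n)[:1]])
cv2.imwrite("pics/f.png",cv2.resize(a[60:250,210:360],None,fx=3,fy=3,interpolation=2)[:,:,::-1])
E
```

```text
clock: 28.35
tcp_pos: [490.4, -193.5, 178.6]
orientation: [[-0.0, 0.599, 0.801], [0.0, 0.801, -0.599], [-1.0, -0.0, -0.0]]
contact_force: [-0.5, 1.3, -0.8]
finger_gap: 0.103
shaft [([643.4, -408.2, -3.9], 0.74)]
vessel_floor [([494.1, -186.0, 14.3], 0.77)]
```

View pics/f.png

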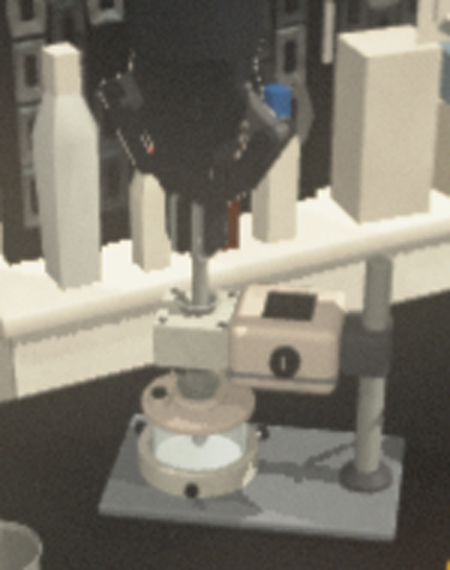

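The shaft runs straight into the drive mouth at crop (198,300), and its end shows in the vessel at (200,440), above the bottom. It is gripped and steady, so I'm handing in.

```bash
python3 -c "
from plant import arm;print(arm.close_job());s=arm.read_state();print(s['clock'],s['tcp_pos'],s['contact_force'])"
```

```text
the job is handed in; nothing more can be done
None
the job is handed in; nothing more can be done
```

The long shaft is threaded through the drive spindle and the lid bearing and is held about 10 mm above the glass bottom, ready for you to tighten the chuck. I handed the job in at about 28 s of the 45 s allowed; no verdict was reported.

- **Route:** a tall cabinet stood between the start pose and the work, so I swung the arm round it high up and close to the base. I gripped the long shaft at about 151 mm above its lower end with 40 N.
- **Threading:** one small sideways correction inside the spindle relieved a side force of about 3 N. The side force then stayed below about 1.5 N.
- **Touch:** the glass bottom was felt at a tool height of 168.9 mm. The wrist force in z rose from about -1 N to +3.7 N, then to +7.3 N, so roughly 5 to 8 N on the glass.
- **Final position:** the tool stood at 178.6 mm, 9.8 mm above the touch. The jaws were closed on the shaft (opening reading 0.103) and the residual force was about 1.5 N.
- **Last picture:** the shaft stands upright in the drive and its end shows inside the vessel, clear of the bottom.

**One check disagreed:** in that last picture the shaft detector pointed at the small bottle's position. I treated it as a false detection, because the shaft is largely hidden and the picture and the force reading agree with each other. The camera did not measure the 10 mm; it comes from the arm's own position reading. I did not measure the short shaft or the bystanders again at the end. All motion near them was well above them, and I saw no unexpected contact force.

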